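# Set the distance gauge and hold the rod antenna level over it

## Robot

A 6-joint arm with a two-finger parallel gripper is mounted at the origin on the work surface. World frame = base frame: x ahead of the robot, y to its left, z up, the work surface at z = 0. Lengths are in m, angles in rad, forces in N, time in s.
With the tool pointing down it reaches from about 0.275 to 0.775 m from the base axis. Payload 14.6 kg.
Tool frame: the origin (TCP) lies between the finger pads; the fingertips stand 8 mm ahead of it and the grasp point (between the pads) lies 11 mm behind it; z points along the fingers, y is the direction in which the jaws open and shut (so a half turn about z gives the same grasp; the last joint's range is limited). The gripper opens to 85 mm and grips with 20 to 120 N. Pads are 22 mm wide; open, the fingers measure 114 mm over their backs; the gripper's body (76 mm by 85 mm) begins 54 mm behind the grasp point. The pads swing forward as they close: fully open they stand 13 mm farther back than shut.
Start: joints at [1.064, 0.263, -0.048, 1.259, 0, 1.415], TCP at [0.181, 0.493, 0.239] pointing down, gripper open.
Joint ranges: [-2.65, 2.65], [-0.89, 1.7], [-1.18, 1.37], [-2.13, 2.11], [-1.35, 1.29], [-3.14, 3.14]. Speed limits (rad/s): [1.89, 1.89, 2.57, 2.79, 3.14, 3.14].

## Interface

Orientations are given as a 3x3 rotation matrix whose columns are the frame's x, y, z axes.
In Python, from workcell import get_obs, viewer, r, finder gives the robot as it stands. The module is installed in compiled form; this text tells all that it offers.
- The arm moves only by the shell command python3 -m inch 'ROWS' [FORCE]. ROWS is JSON, a list that holds one entry, the list of rows, each a list of 5 numbers: the shift along the tool's x, y, z in units of 25 mm (1.0 is 25 mm), then the turn about the tool's z in degrees, then the opening, from -1 (shut) to 1 (fully open), so that 0 is half open. In form: [[[x, y, z, roll, grip], ...]]. A call has 1 to 12 rows; each row shifts and turns the commanded pose from where the row before left it, along the tool's axes as they then stand; what a row does not reach is not made up. A row lasts 1/8 s, in which the tool goes at most 62.5 mm and 10.7 degrees, less where a joint would pass 70% of its speed; a pose out of reach is approached as far as the arm can. A call is refused whole if a number of a shift passes 1 or a number of a turn 10.7, either way. A call with a gripper value outside its range is refused whole. The fingers move at their own pace and stop on an object; FORCE is the grip in N (left out, the last holds). Time passes only in rows, so rows that do not move let the fingers close. It gives the time, the measured TCP pose, the force and the opening at its end, in the units of the state.
- get_obs(): the state, without advancing time (a new reading comes with each control period).
- viewer.read_camera(name): name is "side" or "top" or "wrist"; returns a dict with "frame" (480x640x3 uint8, red, green, blue), "range_z" (480x640 float32, m along the optical axis (not along the pixel's ray), 0 where there is no reading), "K" (3x3 intrinsics, pixels), "R" (3x3) and "t" (3): a world point X has camera coordinates R X + t. Camera axes: x right, y down, z forward; pixel columns grow to the right and rows downward; lengths in m; the calibration is good to about 2 mm. A picture is of the moment at which its call begins.
- r.sign_off(): hands the job in, once; it reports no verdict.
Trained networks look in the newest picture that a camera, given by its name, has taken for a name from the list of things; names that differ only in an ending like _2 or _b are one class to them, and where a whole thing is asked for, a point or a joint stands for the part that bears it (a point fixed in the world has none). Each returns a list of dicts, best first, with "score" (0 to 1); they miss things now and then, are a little off and sometimes report something else, mostly with a low value. They report only what shows in the picture. A call takes as long as a camera call. They do not tell look-alikes from the thing itself.
- finder.regions_of(name, camera): "region" (480x640 bool, what is visible of it) and "xy" ([column, row] as shares, 0 to 1, of the picture: columns of its width, rows of its height, amid what is visible of it).
- finder.tip_of(name, camera): "xy" ([column, row] as shares, 0 to 1, of the picture: columns of its width, rows of its height: a listed point, or the origin of a listed thing).
The state is a dict: "clock": time; "q": joint angles; "qvel": joint speeds; "joint_efforts": joint torques, N m; "eef_pos": TCP position; "tcp_rot": TCP orientation; "contact_force": force on the tool from outside, world axes, zero at the start; "wrist_torque": the same for the moment, N m; "grip_width": opening from 0.0 (shut) to 1.0 (fully open).
Only numpy, scipy, OpenCV 4.12 (cv2) and the standard library are available. Lean on these libraries where they do the work, as an engineer would, in place of code of your own. Each camera call takes 0.05 s, during which the arm holds its last target.

## Task

We are about to check a rod antenna at a set distance from the small upright panel. First pull the sprung slide of the distance gauge out until its pointer stands over the flag on the rail and leave it there (its brake keeps it); then draw the antenna with the collar out of its sloping rest, turn it level and finish still holding it in the gripper, at rest, with its collar straight above the gauge's slide, square across the rail and at least 12 cm above the bench. Leave the plain antenna in its rest and the other things on the bench where they are.

Things in the scene. Friction and masses are not known exactly. Their poses are not given: they have to be found in the camera images.
- gauge: Distance gauge fixed to the bench: an aluminium rail 44 mm wide (its x) and 14 mm high along its own y axis, from y = -10 to y = 320 mm; at y = -10 to -2 mm stands a panel 110 mm wide (x), top 112 mm above the bench, with a base plate and spring reel behind it down to y = -80 mm. Origin on the bench, under the middle of the rail at the panel's face; z up; the slide pulls out to +y. The gauge is turned by up to 0.15 rad.
- slide (a joint): Slide of the gauge, in m: 0 fully in, 0.19 fully out, starts between 0 and 0.04. The slide carries an upright grip block on the rail's centreline, 30 mm (gauge x) by 14 mm (gauge y), its faces from 27 to 72 mm above the bench; below it a carriage 48 mm (x) by 34 mm (y), from 15 to 27 mm high. A spring pulls it in with 2 to 3.5 N and a friction brake of 6 N keeps it where it is left, so pulling out takes about 10 N.
- slide_top (a point): Centre of the top of the slide's grip block, 72 mm above the bench; moves with the slide, axes as the gauge.
- pointer (a point): Middle of the slide's pointer, a steel blade 3 mm wide (gauge y) and 26 mm long (gauge x) that sticks out on the +x side of the slide, 24 mm above the bench; 36 mm to gauge +x of slide_top and at the same gauge y.
- flag: The flag that marks the length: a fixed aluminium block at the rail's +x side, 26 mm (x) by 12 mm (y) by 18 mm high, axes as the gauge; origin at the centre of its underside. The pointer passes 4 mm over it; the pointer is over the flag when its centre lies within the flag's 12 mm. The slide must be pulled out 50 to 160 mm to reach it.
- antenna: The antenna to take: straight black rod 250 mm long, 20 mm thick, with a collar 28 mm thick from 95 to 115 mm from its foot; steel connector at the foot. Loose, 100 to 170 g, centre of mass about 130 mm from the foot. Origin at the centre of its foot; its z axis runs along the rod to its tip. In the rest the rod rises away from the robot at about 38 degrees above level, its lowest 85 mm inside the tube; good grip between 125 and 230 mm from the foot.
- collar (a point): Centre of the antenna's collar, on its axis, 105 mm from the foot.
- rest_a: Fixed sloping rest of the collared antenna: base plate 110 x 75 x 10 mm and a square tube 31 mm outside, 23 mm inside, 90 mm long, that rises to the rest's own +x at 40 degrees above level. Origin at the centre of the base's underside; the tube's closed foot is at x = -30, y = 0, z = 24 mm, its open mouth's centre at x = 39, z = 82 mm.
- rest_b: Identical rest that holds the plain antenna; which rest is nearer the robot's left differs from start to start. The two stand at least 140 mm apart.
- plain_antenna: The antenna to leave alone: plain black rod 180 mm long, 20 mm thick, no collar; origin at its foot, z along the rod.
- mouse: Black computer mouse, 104 x 60 x 32 mm; bystander.
- mug: White mug, 80 mm across, 90 mm high; bystander.
- parts_box: Clear divided tray 130 x 100 x 45 mm; bystander.
- screwdriver: Screwdriver lying on the bench beyond the gauge's panel; bystander.
- adapter: Small steel and brass connector standing on the bench, 22 mm across, 32 mm high; bystander.
- jar: Grey plastic jar, 50 mm across, 60 mm high; bystander.
Not all that is in view belongs to the job. What is shaped like the rest_b but blue or brown is not meant. What is shaped like the rest_a but purple is not meant.

How it is judged:
On the way, in this order (a step that is already met when the one before it is completed fails the run):
1. the gauge's slide is pulled out until its pointer is over the flag (y of pointer in the frame of flag between -0.006 and 0.006 m), for 0.2 s.
2. the collared antenna is drawn out of its rest (all of step 1 and distance between antenna and rest_a above 0.15 m and contact force between antenna and the fingers above 0.5 N and contact force between antenna and rest_a below 0.1 N), for 0.2 s.
At the end, for the whole second after the job is handed in: Antenna in the fingers only, still, level within 0.15 rad, square across the rail within 0.2 rad; collar over 120 mm above the bench and within 25 mm sideways of the slide's centre; pointer within 6 mm of the flag's middle along the rail; plain antenna and bystanders moved under 40 mm (all of step 1 and angle between antenna's own z axis and vertical between 1.4208 and 1.7208 rad and height (world z) of collar above 0.12 m and horizontal distance between collar and slide_top below 0.025 m and angle between the z axis of antenna and the x axis of gauge, either way round below 0.2 rad and contact force between antenna and the fingers above 0.5 N and linear speed of antenna below 0.03 m/s and contact force between antenna and gauge below 0.1 N and contact force between antenna and flag below 0.1 N and contact force between antenna and rest_a below 0.1 N and contact force between antenna and rest_b below 0.1 N and contact force between antenna and plain_antenna below 0.1 N and distance of each of plain_antenna, mouse, mug, parts_box, screwdriver, adapter, jar from where it was at the start of the episode below 0.04 m); the arm keeps its last pose, push and grip.
It fails at once if the plain antenna or a bystander is moved by more than 40 mm (distance of any of plain_antenna, mouse, mug, parts_box, screwdriver, adapter, jar from where it was at the start of the episode above 0.04 m).
It also fails if it takes over 53 s, if anything falls off the work surface, if the arm or the gripper's body presses on something with over 40 N, if the wrist force passes 120 N, or if a joint passes its speed limit or range.

## Working session

There is one attempt and no reset: what is moved stays moved. The work goes in short steps, Python scripts to look and compute and a shell command to move; the robot and the scene stay as the last step left them, time stands still between calls to the robot, and variables do not carry over. Pictures are saved under pics/ and viewed, and the job is handed in when it is done.

```bash
mkdir -p pics; ls; python3 - <<'E'
from workcell import get_obs, viewer, r, finder
import cv2,numpy as np
o=get_obs();print({k:np.round(v,3).tolist() for k,v in o.items()})
for c in ["side","top","wrist"]:
    d=viewer.read_camera(c)
    cv2.imwrite(f"pics/{c}0.png",d["frame"][:,:,::-1])
    print(c,d["K"].tolist(),np.round(d["R"],3).tolist(),d["t"])
E
```

```text
pics
{'clock': 0.0, 'q': [1.064, 0.264, -0.049, 1.259, 0.0, 1.416], 'qvel': [0.003, 0.001, 0.0, 0.002, 0.001, 0.001], 'joint_efforts': [0.004, -63.762, 38.457, 0.014, 0.0, -0.0], 'eef_pos': [0.181, 0.493, 0.239], 'tcp_rot': [[-0.939, 0.345, -0.001], [0.345, 0.939, -0.001], [0.0, -0.001, -1.0]], 'contact_force': [-0.102, 0.081, -0.141], 'wrist_torque': [0.074, 0.008, -0.087], 'grip_width': 0.999}
side [[435.39647914736474, 0.0, 314.0459073241192], [0.0, 435.39647914736474, 233.1910700425934], [0.0, 0.0, 1.0]] [[0.986, -0.168, 0.019], [-0.084, -0.586, -0.806], [0.146, 0.793, -0.592]] [-0.53791729  0.11649688  1.1893796 ]
top [[508.9653392763253, 0.0, 307.00478339322626], [0.0, 508.9653392763253, 237.73172447373744], [0.0, 0.0, 1.0]] [[0.023, -1.0, 0.02], [-0.981, -0.026, -0.192], [0.192, -0.016, -0.981]] [-0.02973655  0.57583169  1.19744674]
wrist [[369.91247088821245, 0.0, 316.044727226769], [0.0, 369.91247088821245, 231.88660474908082], [0.0, 0.0, 1.0]] [[0.344, 0.939, -0.001], [0.896, -0.328, 0.298], [0.28, -0.103, -0.955]] [-0.52468591 -0.03876348  0.37949847]
```

View pics/side0.png

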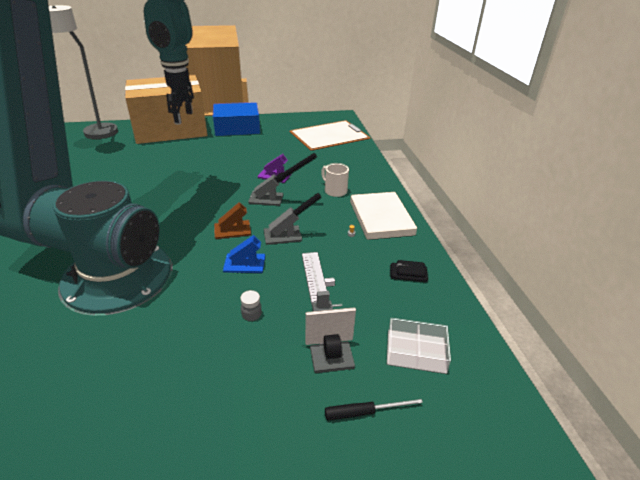

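View pics/top0.png

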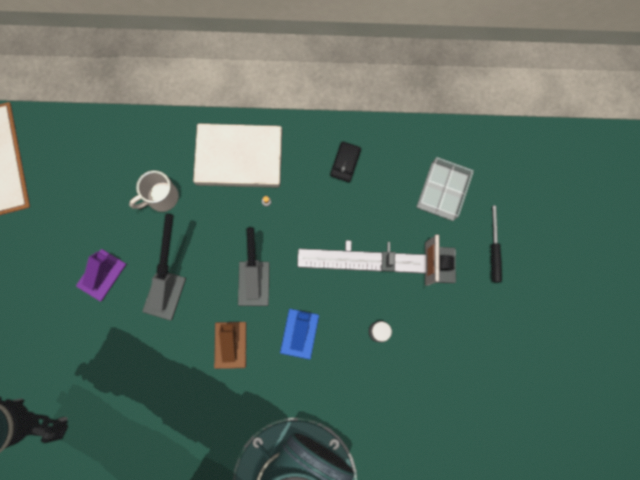

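View pics/wrist0.png

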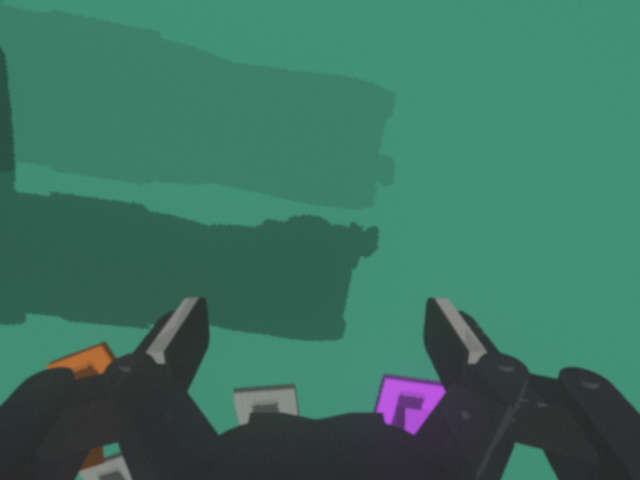

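```bash
cat > h.py <<'E'
from workcell import get_obs, viewer, r, finder
import cv2,numpy as np
def bp(d,u,v,z=None):
    K,R,t=d["K"],np.array(d["R"]),np.array(d["t"])
    if z is None: z=d["range_z"][int(round(v)),int(round(u))]
    p=np.array([(u-K[0][2])/K[0][0]*z,(v-K[1][2])/K[1][1]*z,z]);return R.T@(p-t)
def plane(d,u,v,h):
    K,R,t=d["K"],np.array(d["R"]),np.array(d["t"])
    ray=R.T@np.array([(u-K[0][2])/K[0][0],(v-K[1][2])/K[1][1],1]);c=-R.T@t
    return c+ray*(h-c[2])/ray[2]
def cloud(d,m):
    v,u=np.nonzero(m&(d["range_z"]>0));z=d["range_z"][v,u]
    K,R,t=d["K"],np.array(d["R"]),np.array(d["t"])
    p=np.stack([(u-K[0][2])/K[0][0]*z,(v-K[1][2])/K[1][1]*z,z]);return (R.T@(p-np.array(t)[:,None])).T
E
python3 - <<'E'
from h import *
for c in ["top","side"]:
    d=viewer.read_camera(c)
    for n in ["gauge","slide_top","pointer","flag","antenna","collar","plain_antenna","rest_a"]:
        for x in finder.tip_of(n,c)[:3]:
            u,v=x["xy"][0]*640,x["xy"][1]*480
            print(c,n,round(x["score"],2),round(u,1),round(v,1),np.round(bp(d,u,v),3))
    for n in ["gauge","slide","flag","antenna","plain_antenna"]:
        for x in finder.regions_of(n,c)[:2]:
            p=cloud(d,x["region"]); print(c,n,"region",round(x["score"],2),len(p),np.round(np.median(p,0),3),np.round(p.min(0),3),np.round(p.max(0),3))
d=viewer.read_camera("top")
f=d["frame"]
cv2.imwrite("pics/crop1.png",cv2.resize(f[200:310,280:470],None,fx=4,fy=4,interpolation=cv2.INTER_CUBIC)[:,:,::-1])
cv2.imwrite("pics/crop2.png",cv2.resize(f[190:330,130:290],None,fx=4,fy=4,interpolation=cv2.INTER_CUBIC)[:,:,::-1])
E
```

```text
top gauge 0.91 422.4 266.0 [ 0.52  -0.31   0.012]
top slide_top 0.63 395.1 259.9 [ 0.532 -0.239  0.023]
top pointer 0.83 389.4 248.6 [ 0.561 -0.225  0.022]
top flag 0.68 160.7 268.7 [0.484 0.323 0.106]
top flag 0.38 347.8 246.5 [ 0.565 -0.12   0.015]
top antenna 0.56 442.4 191.5 [ 0.719 -0.369  0.006]
top antenna 0.19 378.7 329.4 [ 0.358 -0.191  0.057]
top collar 0.28 164.2 296.8 [0.423 0.324 0.052]
top plain_antenna 0.19 346.4 164.5 [ 0.775 -0.113  0.039]
top rest_a 0.91 101.6 275.9 [0.472 0.484 0.038]
top rest_a 0.81 295.8 334.9 [0.341 0.006 0.065]
top rest_a 0.71 255.5 282.2 [0.462 0.106 0.067]
top gauge region 0.81 3407 [ 0.528 -0.238  0.016] [ 0.472 -0.396  0.   ] [0.582 0.003 0.118]
top slide region 0.7 3452 [ 0.528 -0.238  0.016] [ 0.472 -0.396 -0.005] [0.581 0.003 0.118]
top slide region 0.63 52 [ 0.567 -0.121  0.018] [ 0.554 -0.128  0.006] [ 0.579 -0.115  0.023]
top flag region 0.51 51 [ 0.567 -0.121  0.018] [ 0.554 -0.128  0.006] [ 0.579 -0.115  0.023]
top antenna region 0.88 625 [0.528 0.308 0.135] [ 0.462  0.284 -0.005] [0.601 0.354 0.19 ]
top plain_antenna region 0.74 29
[... 593 characters left out ...]
 [0.443 0.322 0.009]
side rest_a 0.84 272.7 177.6 [0.459 0.322 0.093]
side rest_a 0.73 245.9 262.4 [ 0.349 -0.005  0.009]
side gauge region 0.91 3680 [ 0.524 -0.323  0.032] [ 0.471 -0.395 -0.003] [0.581 0.006 0.115]
side gauge region 0.34 324 [0.531 0.307 0.128] [ 0.462  0.281 -0.002] [0.655 0.664 0.188]
side slide region 0.65 296 [ 0.528 -0.227  0.041] [ 0.504 -0.237  0.023] [ 0.556 -0.202  0.074]
side antenna region 0.86 308 [0.53  0.306 0.131] [ 0.462  0.281 -0.003] [0.602 0.618 0.188]
side plain_antenna region 0.65 70 [ 0.565 -0.124  0.014] [ 0.553 -0.132  0.   ] [ 0.579 -0.114  0.024]
side plain_antenna region 0.52 308 [ 0.528 -0.226  0.042] [ 0.504 -0.237 -0.003] [ 0.561 -0.177  0.074]
```

View pics/crop1.png

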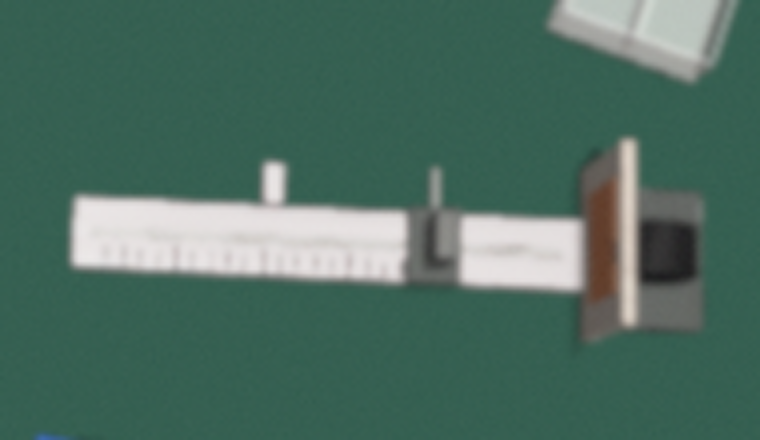

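View pics/crop2.png

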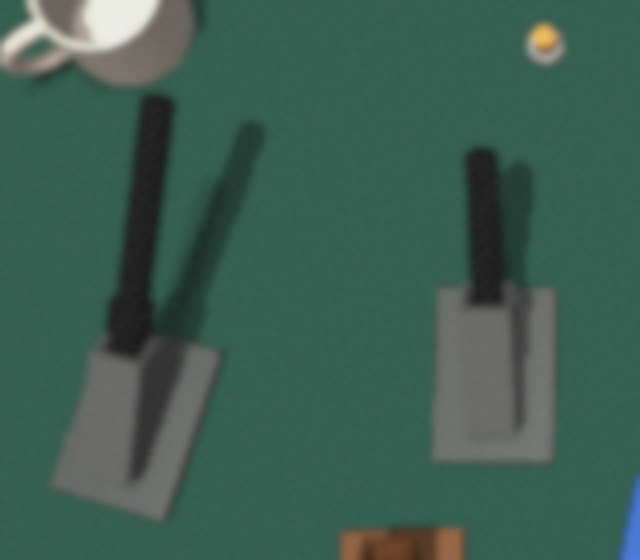

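```bash
python3 - <<'E'
from h import *
d=viewer.read_camera("top"); ob=finder.regions_of("gauge","top")[0]["region"]
p=cloud(d,ob)
P=cloud(d,np.ones((480,640),bool))
# rail: z in .009-.019
q=P[(P[:,0]>.48)&(P[:,0]<.6)&(P[:,1]>-.2)&(P[:,1]<.01)&(abs(P[:,2]-.014)<.005)]
def fit(q):
    c=q.mean(0);u,s,v=np.linalg.svd(q-c,full_matrices=False);return c,v[0],s
rr=cv2.minAreaRect(q[(q[:,0]<.552)][:,:2].astype(np.float32)*1000);print("rail",rr)
q=P[(P[:,0]>.47)&(P[:,0]<.6)&(P[:,1]>-.26)&(P[:,1]<-.2)&(P[:,2]>.055)&(P[:,2]<.085)];print("block",q.mean(0),cv2.minAreaRect(q[:,:2].astype(np.float32)*1000),len(q))
q=P[(P[:,0]>.42)&(P[:,0]<.6)&(P[:,1]>-.36)&(P[:,1]<-.26)&(P[:,2]>.1)&(P[:,2]<.125)];print("panel",q.mean(0),cv2.minAreaRect(q[:,:2].astype(np.float32)*1000),len(q))
q=P[(P[:,0]>.553)&(P[:,0]<.6)&(P[:,1]>-.15)&(P[:,1]<-.1)&(P[:,2]>.008)];print("flag",q.mean(0),cv2.minAreaRect(q[:,:2].astype(np.float32)*1000),len(q))
q=P[(P[:,0]>.553)&(P[:,0]<.6)&(P[:,1]>-.25)&(P[:,1]<-.2)&(P[:,2]>.008)];print("pointer",q.mean(0),cv2.minAreaRect(q[:,:2].astype(np.float32)*1000),len(q))
# antenna
m=finder.regions_of("antenna","top")[0]["region"];q=cloud(d,cv2.erode(m.astype(np.uint8),np.ones((3,3)))>0);q=q[q[:,2]>.08]
c,v,s=fit(q);v=v*np.sign(v[2]);print("ant",c,v,s,np.degrees(np.arcsin(v[2])),np.degrees(np.arctan2(v[1],v[0])))
t=(q-c)@v;print(t.min(),t.max(), c+v*t.min(),c+v*t.max())
# everything above 0.08
for n in ["mug","adapter","jar","rest_b","mouse","parts_box"]:
    for x in finder.regions_of(n,"top")[:2]:
        p=cloud(d,x["region"]);print(n,round(x["score"],2),np.round(np.median(p,0),3),np.round(np.percentile(p,98,axis=0),3))
E
```

```text
rail ((530.2255859375, -98.27322387695312), (203.35081481933594, 43.814945220947266), 89.8515396118164)
block [ 0.52823695 -0.22053456  0.07104163] ((529.2590942382812, -220.7693328857422), (13.56089973449707, 31.422325134277344), 87.60031127929688) 83
panel [ 0.52508165 -0.31968562  0.11048172] ((526.5380249023438, -320.3472900390625), (8.948917388916016, 108.97349548339844), 89.33810424804688) 194
flag [ 0.56579934 -0.12085127  0.01701702] ((565.84765625, -116.12040710449219), (22.295047760009766, 27.098188400268555), 84.01829528808594) 56
pointer [ 0.56511515 -0.22173446  0.02275802] ((567.3447875976562, -227.0606231689453), (19.822195053100586, 46.254173278808594), 29.78827476501465) 14
ant [0.53095618 0.30736342 0.13948988] [ 0.77417975 -0.19771851  0.60129286] [1.06698372 0.1088166  0.06025809] 36.96254836584925 -14.326582894306627
-0.08550551623126788 0.08084655599969125 [0.46475954 0.32426945 0.08807603] [0.59354595 0.29137856 0.18810234]
mug 0.96 [0.69  0.369 0.042] [0.724 0.409 0.092]
adapter 0.56 [ 0.525 -0.217  0.03 ] [ 0.553 -0.205  0.075]
jar 0.82 [ 0.354 -0.194  0.059] [ 0.378 -0.175  0.065]
jar 0.66 [0.529 0.308 0.136] [0.595 0.332 0.187]
rest_b 0.98 [0.427 0.325 0.014] [0.477 0.377 0.092]
rest_b 0.81 [0.314 0.159 0.013] [0.366 0.201 0.092]
mouse 0.59 [ 0.787 -0.112  0.03 ] [ 0.838 -0.078  0.038]
mouse 0.52 [0.53  0.308 0.136] [0.596 0.333 0.187]
parts_box 0.83 [ 0.724 -0.375  0.008] [ 0.793 -0.309  0.047]
parts_box 0.45 [ 0.569 -0.121  0.018] [ 0.578 -0.116  0.023]
```

```bash
python3 - <<'E'
from h import *
d=viewer.read_camera("top")
a=plane(d,298.25,257.75,.014);b=plane(d,425.5,263.5,.014);g=a-b;g/=np.linalg.norm(g);gx=np.array([g[1],-g[0],0]);print("g",a,b,g,np.degrees(np.arctan2(-g[0],g[1])))
F=plane(d,280+274/4,200+181/4,.018);Pt=plane(d,280+435/4,200+185/4,.0245);B=plane(d,280+441/4,200+234/4,.072)
print("flag",F,"ptr",Pt,"blk",B,"pull",(F-Pt)@g,(F-B)@g, (F-B)@gx)
s=viewer.read_camera("side")
f=s["frame"]
cv2.imwrite("pics/crop3.png",cv2.resize(f[245:375,280:380],None,fx=5,fy=5,interpolation=cv2.INTER_CUBIC)[:520,:,::-1])
cv2.imwrite("pics/crop4.png",cv2.resize(f[140:250,230:340],None,fx=5,fy=5,interpolation=cv2.INTER_CUBIC)[:,:,::-1])
for w in ["side","top"]:
    dd=viewer.read_camera(w)
    P=cloud(dd,np.ones((480,640),bool))
    m=(P[:,0]>.553)&(P[:,0]<.6)&(P[:,1]>-.15)&(P[:,1]<-.1)&(abs(P[:,2]-.018)<.004)
    q=P[m];print(w,"flag",q.mean(0),np.ptp(q@g),((q@g).max()+(q@g).min())/2,len(q))
    m=(P[:,0]>.50)&(P[:,0]<.56)&(P[:,1]>-.26)&(P[:,1]<-.2)&(abs(P[:,2]-.072)<.006)
    q=P[m];print(w,"blk",q.mean(0),np.ptp(q@g),((q@g).max()+(q@g).min())/2,len(q))
E
```

```text
g [0.53252239 0.00480031 0.014     ] [ 0.52615793 -0.3179292   0.014     ] [0.01971689 0.9998056  0.        ] -1.1297679728421064
flag [ 0.56725304 -0.12174658  0.018     ] ptr [ 0.56619233 -0.22296329  0.0245    ] blk [ 0.52746848 -0.21780709  0.072     ] pull 0.10121794147207958 0.09682626070211206 0.03788280658327585
side flag [ 0.56675032 -0.12208658  0.01737241] 0.013533425407035352 -0.11097748149275621 36
side blk [ 0.52868205 -0.22201661  0.07065858] 0.015807244200068404 -0.21015249847618028 66
top flag [ 0.56685016 -0.1217998   0.01812994] 0.012053683665822101 -0.11074007892590246 40
top blk [ 0.52840376 -0.22146472  0.07176718] 0.013532694802031009 -0.21066013174125198 68
```

View pics/crop4.png

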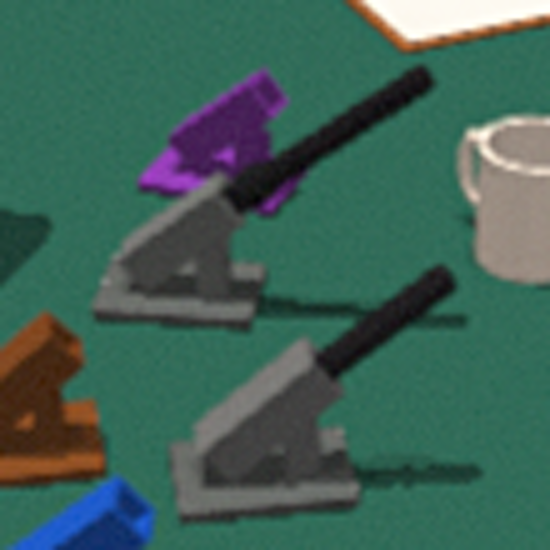

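```bash
python3 -m inch '[[[0,0,0,-9.5,1],[0,0,0,-9.5,1],[-0.5,-1,0,0,1],[-0.5,-1,0,0,1],[-0.5,-1,0,0,1],[-0.5,-1,0,0,1],[-0.5,-1,0,0,1],[-0.5,-1,0,0,1],[-0.5,-1,0,0,1],[-0.5,-1,0,0,1],[-0.5,-1,0,0,1],[-0.5,-1,0,0,1]]]' 60
python3 -m inch '[[[-0.5,-1,0,0,1],[-0.5,-1,0,0,1],[-0.5,-1,0,0,1],[-0.5,-1,0,0,1],[-0.5,-1,0,0,1],[-0.5,-1,0,0,1],[-0.5,-1,0,0,1],[-0.5,-1,0,0,1],[-0.5,-1,0,0,1],[-0.5,-1,0,0,1],[-0.5,-1,0,0,1],[-0.5,-1,0,0,1]]]'
```

```text
clock: 3.75
eef_pos: [0.3011, 0.2395, 0.2394]
tcp_rot: [[-1.0, 0.02, 0.0], [0.02, 1.0, 0.0], [-0.0, 0.0, -1.0]]
contact_force: [0.6, -0.6, -0.2]
grip_width: 0.996
clock: 5.25
eef_pos: [0.4451, -0.0635, 0.2393]
tcp_rot: [[-1.0, 0.02, 0.0], [0.02, 1.0, -0.0], [-0.0, 0.0, -1.0]]
contact_force: [1.0, 0.9, -0.7]
grip_width: 1.002
```

```bash
python3 -m inch '[[[-0.5,-0.9,0,0,1],[-0.5,-0.9,0,0,1],[-0.5,-0.9,0,0,1],[-0.5,-0.9,0,0,1],[-0.5,-0.9,0,0,1],[-0.5,-0.9,0.2,0,1],[-0.5,-0.9,0.5,0,1],[0,0,0.8,0,1],[0,0,1,0,1],[0,0,1,0,1],[0,0,0.8,0,1],[0,0,0,0,1]]]'
python3 - <<'E'
from h import *
d=viewer.read_camera("wrist");cv2.imwrite("pics/w1.png",d["frame"][:,:,::-1])
d=viewer.read_camera("side");cv2.imwrite("pics/s1.png",d["frame"][:,:,::-1])
E
```

```text
clock: 6.75
eef_pos: [0.5285, -0.2218, 0.1304]
tcp_rot: [[-1.0, 0.02, -0.002], [0.02, 1.0, 0.001], [0.002, 0.001, -1.0]]
contact_force: [-0.8, -0.2, -0.0]
grip_width: 1.0
```

View pics/w1.png

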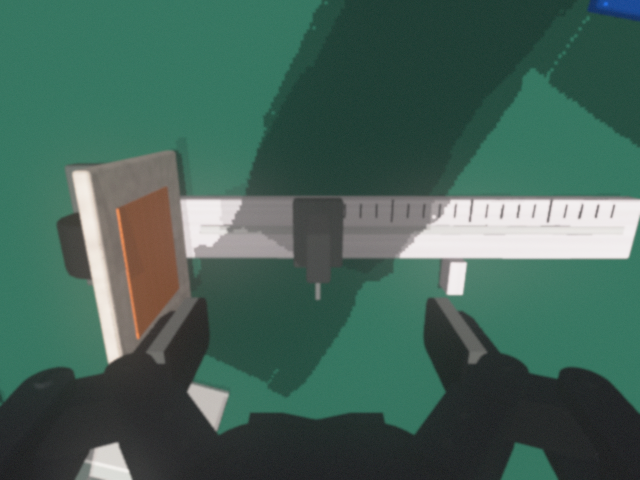

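View pics/s1.png

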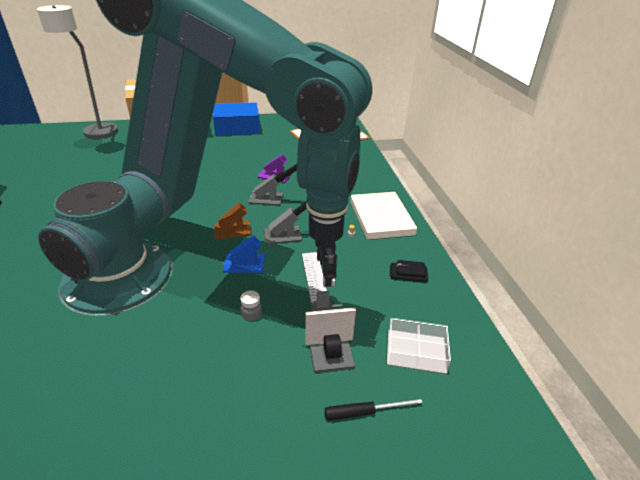

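```bash
python3 -m inch '[[[0,0,0.9,0,1],[0,0,0.9,0,1],[0,0,0.9,0,1],[0,0,0.8,0,1],[0,0,0,0,1],[0,0,0,0,-1],[0,0,0,0,-1],[0,0,0,0,-1],[0,0,0,0,-1],[0,0,0,0,-1],[0,0,0,0,-1]]]' 60
```

```text
clock: 8.22
eef_pos: [0.5292, -0.2218, 0.0447]
tcp_rot: [[-1.0, 0.02, 0.001], [0.02, 1.0, -0.0], [-0.001, -0.0, -1.0]]
contact_force: [-0.4, 2.1, 5.2]
grip_width: 0.157
```

```bash
python3 -m inch '[[[0,0.2,0,0,-1],[0,0.4,0,0,-1],[0,0.4,0,0,-1],[0,0.4,0,0,-1],[0,0.5,0,0,-1],[0,0.5,0,0,-1],[0,0.5,0,0,-1],[0,0.5,0,0,-1],[0,0.4,0,0,-1],[0,0.2,0,0,-1],[0,0,0,0,-1],[0,0,0,0,-1]]]'
python3 - <<'E'
from h import *
g=np.array([.01972,.9998,0])
d=viewer.read_camera("wrist");cv2.imwrite("pics/w2.png",d["frame"][:,:,::-1])
e=get_obs()["eef_pos"];print(e,e@g)
E
```

```text
clock: 9.72
eef_pos: [0.5314, -0.1222, 0.0447]
tcp_rot: [[-1.0, 0.02, 0.001], [0.02, 1.0, -0.001], [-0.001, -0.001, -1.0]]
contact_force: [-0.6, -2.8, 5.7]
grip_width: 0.158
[ 0.53139347 -0.12225953  0.04468774] -0.11175599679442615
```

View pics/w2.png

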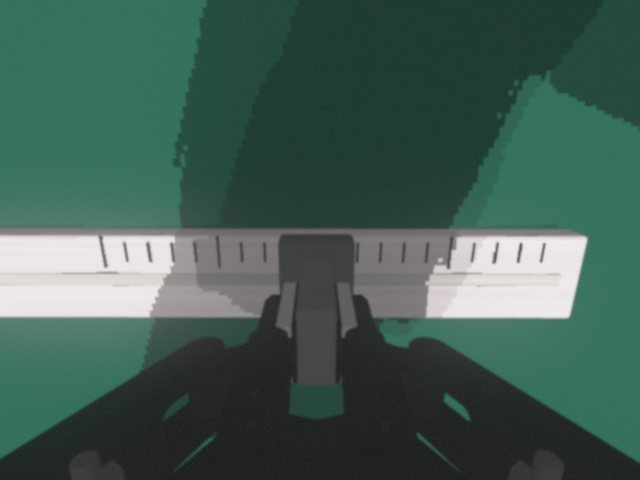

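```bash
python3 -m inch '[[[0,0,0,0,1],[0,0,0,0,1],[0,0,0,0,1],[0,0,0,0,1],[0,0,0,0,1],[0,0,-0.9,0,1],[0,0,-0.9,0,1],[0,0,-0.9,0,1],[0,0,-0.9,0,1],[0,0,0,0,1]]]'
python3 - <<'E'
from h import *
g=np.array([.01972,.9998,0])
d=viewer.read_camera("wrist");cv2.imwrite("pics/w3.png",d["frame"][:,:,::-1])
for w in ["wrist","side","top"]:
    dd=viewer.read_camera(w);cv2.imwrite(f"pics/{w}3.png",cv2.resize(dd["frame"][220:310,280:380],None,fx=5,fy=5)[:,:,::-1])
    P=cloud(dd,np.ones((480,640),bool))
    for n,m in [("flag",(P[:,0]>.556)&(P[:,0]<.6)&(P[:,1]>-.15)&(P[:,1]<-.1)&(abs(P[:,2]-.018)<.0035)),("ptr",(P[:,0]>.556)&(P[:,0]<.6)&(P[:,1]>-.15)&(P[:,1]<-.1)&(abs(P[:,2]-.0255)<.003)),("blk",(P[:,0]>.50)&(P[:,0]<.56)&(P[:,1]>-.16)&(P[:,1]<-.09)&(abs(P[:,2]-.072)<.006))]:
        q=P[m]
        if len(q): print(w,n,q.mean(0),np.ptp(q@g),((q@g).max()+(q@g).min())/2,np.median(q@g),len(q))
E
```

```text
clock: 11.02
eef_pos: [0.5318, -0.1221, 0.1355]
tcp_rot: [[-1.0, 0.02, 0.002], [0.02, 1.0, -0.001], [-0.002, -0.001, -1.0]]
contact_force: [0.3, -0.9, -0.2]
grip_width: 0.999
wrist flag [ 0.57401552 -0.11878036  0.01781828] 0.011848000159515246 -0.10842771616336491 -0.10688260809591728 142
wrist ptr [ 0.57261699 -0.12268126  0.0248752 ] 0.0029239711759460746 -0.11134778802718154 -0.11134751862338577 84
wrist blk [ 0.52899618 -0.12180562  0.07150268] 0.013995574382516668 -0.11133549154540685 -0.11130278849499359 1232
side flag [ 0.56868475 -0.12311254  0.01693414] 0.010077365050942033 -0.11119454263525753 -0.11180541418979272 21
side ptr [ 0.56901231 -0.1235099   0.02467725] 0.004651785194231026 -0.11194227235008763 -0.11250709216753985 10
side blk [ 0.53021232 -0.12433358  0.07060388] 0.016713449664497546 -0.11269168617875308 -0.11556846058864724 57
```

View pics/w3.png

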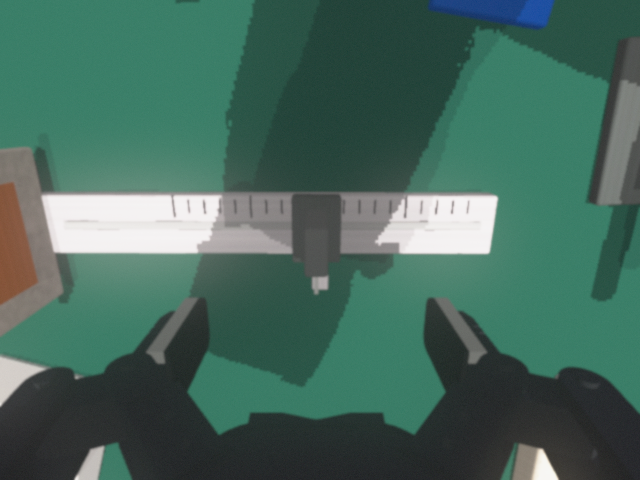

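View pics/top3.png

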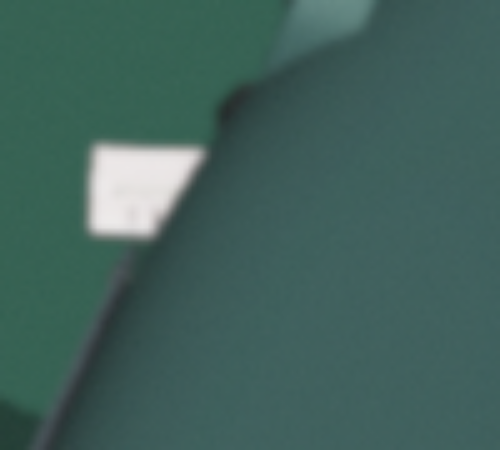

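```bash
python3 -m inch '[[[0,0.6,-0.9,0,1],[0,1,-0.9,0,1],[0,1,-0.9,0,1],[0,1,-0.9,0,1],[0,1,-0.9,0,1],[0,1,-0.9,0,1],[0,1,-0.6,0,1],[0,1,0,0,1],[0,1,0,0,1],[0,1,0,0,1],[0,1,0,0,1],[0,1,0,0,1]]]'
python3 -m inch '[[[0.5,1,0,0,1],[0.6,1,0,0,1],[0.6,1,0,0,1],[0.6,1,0,0,1],[0.5,0.8,0,0,1],[0,0,0,6.6,1],[0,0,0,6.6,1],[0,0,0,0,1]]]'
python3 - <<'E'
from h import *
d=viewer.read_camera("wrist");cv2.imwrite("pics/w4.png",d["frame"][:,:,::-1])
for n in ["antenna","rest_a"]:
    for x in finder.regions_of(n,"wrist")[:2]:
        q=cloud(d,cv2.erode(x["region"].astype(np.uint8),np.ones((5,5)))>0)
        print(n,x["score"],len(q),q.mean(0),q.min(0),q.max(0))
for x in finder.tip_of("collar","wrist")[:2]: 
    u,v=x["xy"][0]*640,x["xy"][1]*480;print("collar",x["score"],u,v,bp(d,u,v))
E
```

```text
clock: 12.72
eef_pos: [0.5368, 0.1689, 0.2834]
tcp_rot: [[-1.0, 0.02, -0.001], [0.02, 1.0, -0.0], [0.001, -0.0, -1.0]]
contact_force: [0.7, -0.1, -0.6]
grip_width: 1.005
clock: 13.72
eef_pos: [0.4692, 0.2895, 0.2835]
tcp_rot: [[-0.969, 0.247, -0.001], [0.247, 0.969, -0.001], [0.001, -0.001, -1.0]]
contact_force: [-0.1, -0.2, 0.4]
grip_width: 0.999
antenna 0.93 3948 [0.53102239 0.31109874 0.1402624 ] [0.46370794 0.28833785 0.08460178] [0.59118345 0.33640989 0.18828577]
rest_a 0.78 8049 [0.47481108 0.48892763 0.03940645] [0.41535238 0.44346592 0.00619305] [0.5310949  0.55363257 0.09452006]
rest_a 0.7 6357 [0.46269009 0.12751186 0.03831023] [0.41333086 0.08224859 0.00635856] [0.51729234 0.15549667 0.0947248 ]
collar 0.59 354.81600000000003 214.512 [0.48225379 0.32087926 0.10722016]
collar 0.27 215.296 374.496 [0.67413142 0.10159746 0.01277273]
```

View pics/w4.png

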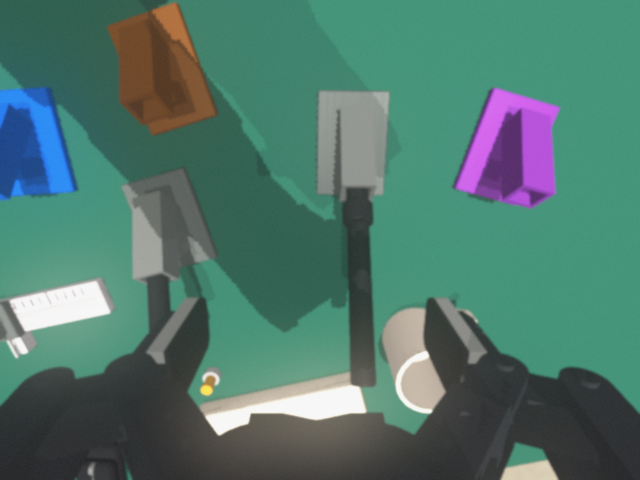

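```bash
python3 - <<'E'
from h import *
from scipy.optimize import least_squares
d=viewer.read_camera("wrist")
x=finder.regions_of("antenna","wrist")[0]
q=cloud(d,cv2.erode(x["region"].astype(np.uint8),np.ones((3,3)))>0)
v0=np.array([.774,-.198,.601])
c0=np.array([.531,.309,.13])
t=(q-c0)@v0
m=(t>-.035)&(t<.07);p=q[m];p=p[np.random.default_rng(0).permutation(len(p))[:1500]]
def f(a):
    c=np.array([c0[0],a[0],a[1]]);v=np.array([1,a[2],a[3]]);v/=np.linalg.norm(v)
    w=p-c;return np.linalg.norm(w-np.outer(w@v,v),axis=1)-.010
s=least_squares(f,[.309,.13,-.25,.77],loss="soft_l1",f_scale=.001);a=s.x
c=np.array([c0[0],a[0],a[1]]);v=np.array([1,a[2],a[3]]);v/=np.linalg.norm(v)
print(c,v,np.degrees(np.arcsin(v[2])),np.degrees(np.arctan2(v[1],v[0])),"rms",np.std(s.fun))
w=q-c;t=w@v;rad=np.linalg.norm(w-np.outer(t,v),axis=1)
print("t range",t.min(),t.max());
for lo in np.arange(-.09,.09,.006):
    k=(t>=lo)&(t<lo+.006); 
    if k.any(): print(round(lo,3),k.sum(),np.round(np.percentile(rad[k],80),4))
E
```

```text
[0.531      0.3122983  0.12840147] [ 0.76312033 -0.20491568  0.61290858] 37.80011045656306 -15.030692446015967 rms 0.0006256856151968124
t range -0.08112014435724521 0.08487900267929216
-0.084 38 0.0106
-0.078 115 0.0106
-0.072 86 0.0141
-0.066 177 0.0144
-0.06 171 0.0143
-0.054 251 0.0141
-0.048 121 0.0103
-0.042 128 0.0104
-0.036 133 0.0105
-0.03 130 0.0105
-0.024 139 0.0105
-0.018 142 0.0106
-0.012 147 0.0105
-0.006 152 0.0104
0.0 147 0.0105
0.006 152 0.0105
0.012 155 0.0106
0.018 160 0.0104
0.024 164 0.0106
0.03 165 0.0105
0.036 171 0.0105
0.042 170 0.0107
0.048 176 0.0105
0.054 179 0.0105
0.06 184 0.0105
0.066 197 0.0104
0.072 199 0.0107
0.078 186 0.0105
0.084 35 0.0098
```

```bash
python3 -m inch '[[[-0.6,0.5,0,0.7,1],[-0.6,0.5,0,0,1],[-0.5,0.52,0,0,1],[0,0,0.8,0,1],[0,0,1,0,1],[0,0,1,0,1],[0,0,1,0,1],[0,0,0.6,0,1],[0,0,0,0,1]]]'
python3 - <<'E'
from h import *
d=viewer.read_camera("wrist");cv2.imwrite("pics/w5.png",d["frame"][:,:,::-1])
E
```

```text
clock: 15.15
eef_pos: [0.5199, 0.3152, 0.1737]
tcp_rot: [[-0.966, 0.26, -0.001], [0.26, 0.966, -0.001], [0.001, -0.001, -1.0]]
contact_force: [0.0, -0.8, 0.3]
grip_width: 0.997
```

View pics/w5.png

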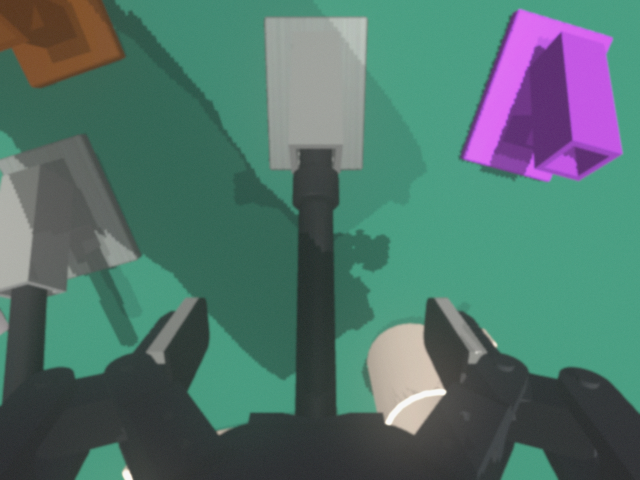

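```bash
python3 -m inch '[[[0,0,0.9,0,1],[0,0,0.9,0,1],[0,0,0.7,0,1],[0,0,0,0,1],[0,0,0,0,-1],[0,0,0,0,-1],[0,0,0,0,-1],[0,0,0,0,-1],[0,0,0,0,-1],[0,0,0,0,-1]]]' 80
```

```text
clock: 16.45
eef_pos: [0.5204, 0.3153, 0.1121]
tcp_rot: [[-0.966, 0.26, 0.001], [0.26, 0.966, -0.0], [-0.001, 0.0, -1.0]]
contact_force: [-0.5, -2.2, 5.4]
grip_width: 0.207
```

```bash
python3 -m inch '[[[-0.2,0,-0.16,0,-1],[-0.39,0,-0.315,0,-1],[-0.39,0,-0.315,0,-1],[-0.39,0,-0.315,0,-1],[-0.39,0,-0.315,0,-1],[-0.39,0,-0.315,0,-1],[-0.39,0,-0.315,0,-1],[-0.39,0,-0.315,0,-1],[-0.39,0,-0.315,0,-1],[-0.39,0,-0.315,0,-1],[0,0,-0.8,0,-1],[0,0,-0.8,0,-1]]]'
python3 - <<'E'
from h import *
d=viewer.read_camera("side");cv2.imwrite("pics/s6.png",d["frame"][:,:,::-1])
E
```

```text
clock: 17.95
eef_pos: [0.6101, 0.291, 0.2273]
tcp_rot: [[-0.966, 0.26, -0.0], [0.26, 0.966, -0.0], [0.0, -0.0, -1.0]]
contact_force: [0.4, 0.1, -1.1]
grip_width: 0.209
```

View pics/s6.png

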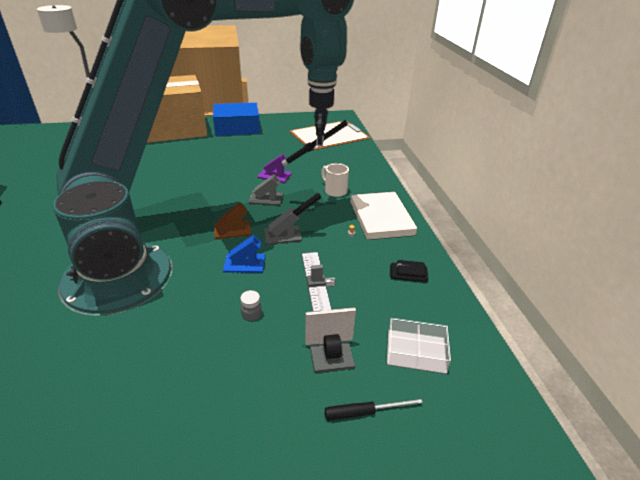

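```bash
python3 -m inch '[[[0,0,-0.4,-7,-1],[0,0,-0.4,-7,-1],[0.38,-0.87,0,0,-1],[0.38,-0.87,0,0,-1],[0.38,-0.87,0,0,-1],[0.38,-0.87,0,0,-1],[0,0,0.7,0,-1],[0,0,1,0,-1],[0,0,1,0,-1],[0,0,1,0,-1],[0,0,1,0,-1],[0,0,0.5,0,-1]]]'
python3 - <<'E'
from h import *
for w in ["side","wrist"]:
    d=viewer.read_camera(w)
    f=d["frame"]
    if w=="side": f=cv2.resize(f[110:260,200:420],None,fx=3.5,fy=3.5)
    cv2.imwrite(f"pics/{w}7.png",f[:,:,::-1])
E
```

```text
clock: 19.5
eef_pos: [0.5698, 0.2048, 0.1154]
tcp_rot: [[-1.0, 0.018, -0.001], [0.018, 1.0, -0.0], [0.001, -0.0, -1.0]]
contact_force: [-0.3, -0.6, -0.3]
grip_width: 0.209
```

View pics/side7.png

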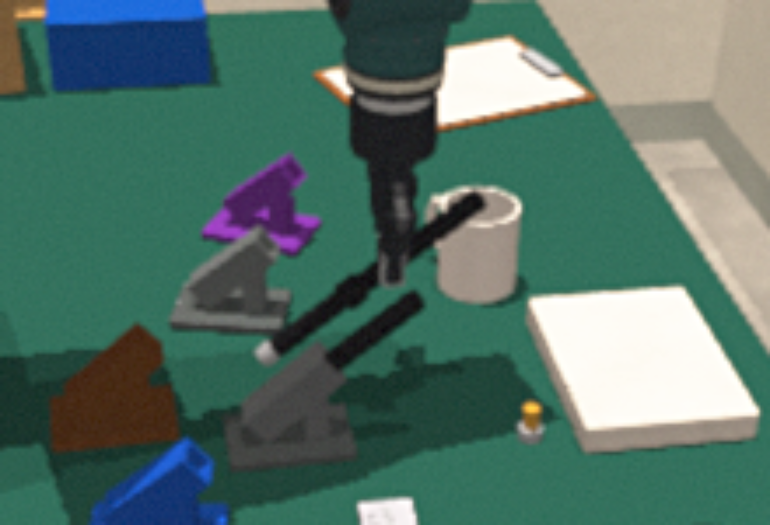

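View pics/wrist7.png

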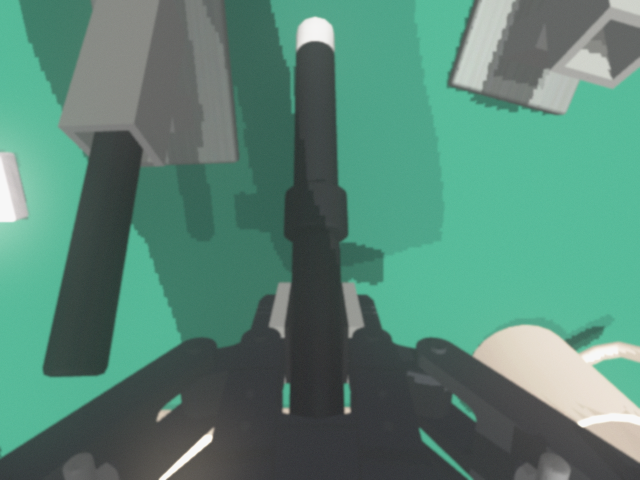

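```bash
python3 -m inch '[[[0,0.6,0.4,0,-1],[0,0,0.5,0,-1],[-0.23,0,0.34,0,-1],[-0.23,0,0.34,0,-1],[-0.18,0,0.38,0,-1],[-0.18,0,0.38,0,-1]]]' 40
python3 - <<'E'
from h import *
for w in ["wrist"]:
    d=viewer.read_camera(w)
    f=d["frame"]
    cv2.imwrite(f"pics/{w}8.png",f[:,:,::-1])
E
```

```text
clock: 20.35
eef_pos: [0.5917, 0.2194, 0.0577]
tcp_rot: [[-1.0, 0.019, 0.001], [0.019, 1.0, -0.0], [-0.001, -0.0, -1.0]]
contact_force: [1.1, -0.6, 4.8]
grip_width: 0.203
```

View pics/wrist8.png

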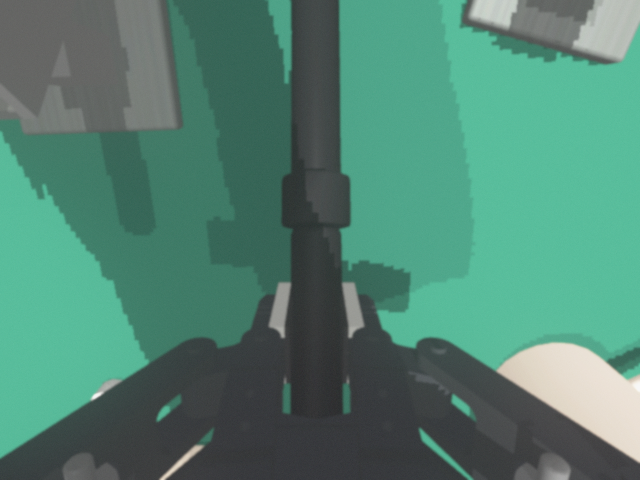

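```bash
python3 -m inch '[[[-0.12,0,0.34,0,-1],[-0.12,0,0.34,0,-1],[-0.06,0,0.31,0,-1],[-0.06,0,0.31,0,-1],[-0.03,0,0.24,0,-1],[-0.03,0,0.2,0,-1],[0,0,0,0,-1]]]' 40
python3 - <<'E'
from h import *
for w in ["side","wrist"]:
    d=viewer.read_camera(w)
    f=d["frame"]
    if w=="side": f=cv2.resize(f[110:260,200:420],None,fx=3.5,fy=3.5)
    cv2.imwrite(f"pics/{w}9.png",f[:,:,::-1])
E
```

```text
clock: 21.28
eef_pos: [0.6012, 0.2193, 0.0143]
tcp_rot: [[-1.0, 0.018, -0.0], [0.018, 1.0, -0.0], [0.0, -0.0, -1.0]]
contact_force: [-0.5, -0.6, 1.2]
grip_width: 0.209
```

View pics/side9.png

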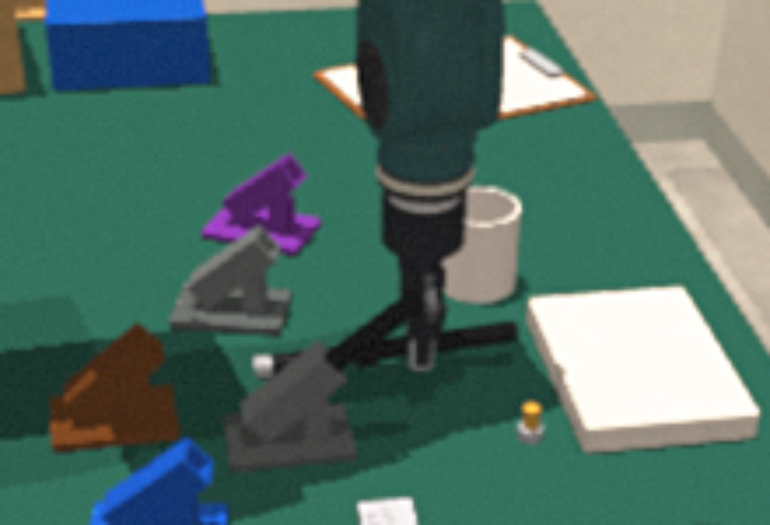

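View pics/wrist9.png

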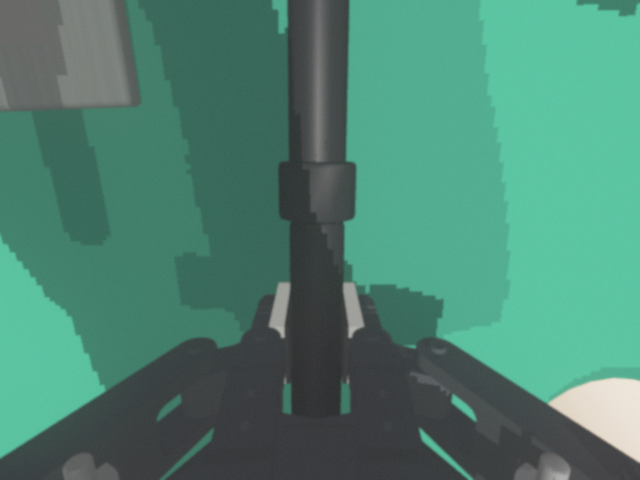

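```bash
python3 -m inch '[[[0,0,0,0,-1],[0,0,-0.4,0,-1],[0,0,-0.8,0,-1],[0,0,-1,0,-1],[0,0,-1,0,-1],[0,0,-1,0,-1],[0,0,-1,0,-1],[0,0,-1,0,-1],[0,0,-1,0,-1],[0,0,-1,0,-1],[0,0,-0.8,0,-1],[0,0,-0.4,0,-1]]]' 90
cat > m.py <<'E'
from h import *
from scipy.optimize import least_squares
import sys
d=viewer.read_camera("wrist");o=get_obs();e=o["eef_pos"];R=o["tcp_rot"]
cv2.imwrite("pics/"+sys.argv[1],d["frame"][:,:,::-1])
P=cloud(d,np.ones((480,640),bool));q=(P-e)@R  # tool frame
q=q[(abs(q[:,1])<.02)&(q[:,2]>-.06)&(q[:,2]<.02)&(q[:,0]>.014)&(q[:,0]<.16)]
mm=(abs(q[:,1])<.018)
def f(a):
    v=np.array([1,a[2],a[3]]);v/=np.linalg.norm(v);w=p-np.array([0,a[0],a[1]])
    return np.linalg.norm(w-np.outer(w@v,v),axis=1)-.010
p=q[(q[:,0]>.07)&(q[:,0]<.12)]
s=least_squares(f,[0,-.008,0,0],loss="soft_l1",f_scale=.001);a=s.x
v=np.array([1,a[2],a[3]]);v/=np.linalg.norm(v)
print("axis tool",np.round(a,4),"world dir",np.round(R@v,4),"elev deg",np.degrees(np.arcsin((R@v)[2])),len(p),np.std(s.fun))
w=q-np.array([0,a[0],a[1]]);t=w@v;rad=np.linalg.norm(w-np.outer(t,v),axis=1)
for lo in np.arange(.012,.16,.003):
    k=(t>=lo)&(t<lo+.003)
    if k.any():print(round(lo,3),k.sum(),round(np.percentile(rad[k],80),4),end="; ")
k=rad>.0128
k&=(rad<.016)
tc=(t[k].min()+t[k].max())/2;print("\ncollar t",np.percentile(t[k],[1,5,95,99]),tc)
print("collar world",e+R@(np.array([0,a[0],a[1]])+v*np.percentile(t[k],[2,98]).mean()))
E
python3 m.py w10.png
```

```text
clock: 22.88
eef_pos: [0.6016, 0.2195, 0.2513]
tcp_rot: [[-1.0, 0.018, 0.002], [0.018, 1.0, 0.001], [-0.002, 0.001, -1.0]]
contact_force: [0.4, -0.1, -1.6]
grip_width: 0.203
axis tool [-1.000e-04 -2.810e-02  1.220e-02  1.459e-01] world dir [-0.9887  0.0304 -0.1467] elev deg -8.433816133554801 8019 0.003013211600896359
0.012 911 0.0369; 0.015 315 0.0138; 0.018 427 0.0144; 0.021 439 0.0145; 0.024 436 0.0144; 0.027 437 0.0145; 0.03 448 0.0144; 0.033 453 0.0145; 0.036 454 0.0145; 0.039 472 0.0143; 0.042 373 0.014; 0.045 645 0.0132; 0.048 687 0.0136; 0.051 691 0.0135; 0.054 685 0.0133; 0.057 717 0.0135; 0.06 707 0.0134; 0.063 576 0.0136; 0.066 519 0.0138; 0.069 538 0.0138; 0.072 520 0.0137; 0.075 553 0.0138; 0.078 547 0.0137; 0.081 552 0.0135; 0.084 560 0.0136; 0.087 573 0.0135; 0.09 587 0.0135; 0.093 575 0.0133; 0.096 598 0.0136; 0.099 591 0.0135; 0.102 600 0.0133; 0.105 622 0.0135; 0.108 624 0.0134; 0.111 499 0.014; 0.114 49 0.017; 
collar t [0.01681869 0.02079704 0.11049732 0.11386701] 0.06544863461527858
collar world [0.53716042 0.22138558 0.27034407]
```

View pics/w10.png

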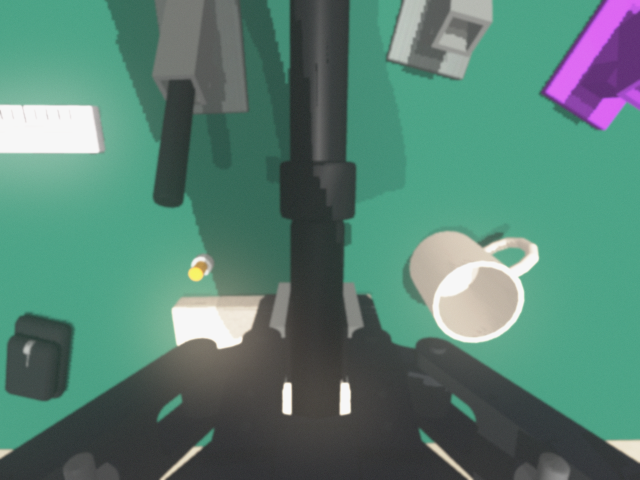

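```bash
cat > m2.py <<'E'
from h import *
import sys
d=viewer.read_camera("wrist");o=get_obs();e=o["eef_pos"];R=o["tcp_rot"]
cv2.imwrite("pics/"+sys.argv[1],d["frame"][:,:,::-1])
P=cloud(d,np.ones((480,640),bool));q=(P-e)@R
q=q[(abs(q[:,1])<.02)&(abs(q[:,2])<.08)&(q[:,0]>.005)&(q[:,0]<.2)]
c=q[abs(q[:,1])<.004]
for lo in np.arange(.01,.2,.004):
    k=(c[:,0]>=lo)&(c[:,0]<lo+.004);w=q[(q[:,0]>=lo)&(q[:,0]<lo+.004)]
    if k.any():print(round(lo,3),"ztop",round(np.median(c[k,2])*1000,1),"y",np.round(np.percentile(w[:,1],[3,97])*1000,1))
E
python3 m2.py w11.png
```

```text
0.01 ztop -74.1 y [-17.9  17.9]
0.014 ztop -18.2 y [-19.2  19.2]
0.018 ztop -17.7 y [-18.6  18.8]
0.022 ztop -17.2 y [-8.5  9.6]
0.026 ztop -16.6 y [-8.4 10. ]
0.03 ztop -16.0 y [-8.4  9.9]
0.034 ztop -15.5 y [-8.4  9.8]
0.038 ztop -14.8 y [-7.9  9.4]
0.042 ztop -18.2 y [-11.6  13.2]
0.046 ztop -18.0 y [-11.6  12.9]
0.05 ztop -17.5 y [-11.5  12.9]
0.054 ztop -17.0 y [-11.4  13.2]
0.058 ztop -16.3 y [-11.1  12.7]
0.062 ztop -12.1 y [-8.3  9.8]
0.066 ztop -11.4 y [-8.4 10. ]
0.07 ztop -11.0 y [-8.3 10. ]
0.074 ztop -10.4 y [-8.3 10.3]
0.078 ztop -9.9 y [-8.2 10.1]
0.082 ztop -9.2 y [-8.2 10.1]
0.086 ztop -8.6 y [-8.1 10.2]
0.09 ztop -8.2 y [-8.  10.4]
0.094 ztop -7.6 y [-8.  10.3]
0.098 ztop -7.0 y [-8.  10.3]
0.102 ztop -6.4 y [-7.9 10.5]
0.106 ztop -6.1 y [-7.7 10.5]
0.11 ztop -5.0 y [-8.3 10.8]
```

```bash
python3 -m inch '[[[0,0,0.6,0,-1],[0,0,1,0,-1],[0,0,1,0,-1],[0,0,1,0,-1],[0,0,1,0,-1],[0,0,1,0,-1],[0,0,1,0,-1],[0,0,1,0,-1],[0,0,1,0,-1],[0,0,0.5,0,-1],[0,0,0.2,0,-1],[0,0,0.1,0,-1]]]' 90
python3 -m inch '[[[0,0,0.1,0,-1],[0,0,0.1,0,-1],[0,0,0.08,0,-1],[0,0,0,0,-1]]]' 40
```

```text
clock: 24.48
eef_pos: [0.6014, 0.2194, 0.0149]
tcp_rot: [[-1.0, 0.018, 0.0], [0.018, 1.0, 0.0], [-0.0, 0.0, -1.0]]
contact_force: [-1.9, -0.1, 1.0]
grip_width: 0.202
clock: 24.98
eef_pos: [0.6021, 0.2196, 0.0085]
tcp_rot: [[-1.0, 0.019, 0.002], [0.019, 1.0, 0.001], [-0.002, 0.001, -1.0]]
contact_force: [-1.0, -0.5, 10.4]
grip_width: 0.204
```

```bash
python3 -m inch '[[[0,0,0,0,-1],[0,0,0,0,-1],[0,0,-0.3,0,-1],[0,0,-0.8,0,-1],[0,0,-1,0,-1],[0,0,-1,0,-1],[0,0,-1,0,-1],[0,0,-1,0,-1],[0,0,-1,0,-1],[0,0,-1,0,-1],[0,0,-1,0,-1],[0,0,-1,0,-1]]]' 90; python3 m2.py w12.png
```

```text
clock: 26.48
eef_pos: [0.6013, 0.2193, 0.2361]
tcp_rot: [[-1.0, 0.018, -0.0], [0.018, 1.0, -0.0], [0.0, -0.0, -1.0]]
contact_force: [0.5, 1.0, -2.1]
grip_width: 0.208
0.01 ztop -71.9 y [-17.5  17.4]
0.014 ztop -14.4 y [-19.2  19.1]
0.018 ztop -14.0 y [-19.1  19.2]
0.022 ztop -13.5 y [-9.1  9.4]
0.026 ztop -13.2 y [-9.   9.4]
0.03 ztop -12.7 y [-9.4  9.3]
0.034 ztop -12.4 y [-9.4  9.2]
0.038 ztop -11.8 y [-8.9  8.8]
0.042 ztop -14.6 y [-12.1  12. ]
0.046 ztop -15.2 y [-12.4  12.3]
0.05 ztop -14.8 y [-12.3  12.2]
0.054 ztop -14.4 y [-12.3  12.1]
0.058 ztop -13.9 y [-12.5  12. ]
0.062 ztop -10.3 y [-9.9  9.8]
0.066 ztop -9.2 y [-9.5  9. ]
0.07 ztop -8.7 y [-9.4  9. ]
0.074 ztop -8.4 y [-9.3  8.9]
0.078 ztop -7.9 y [-9.3  8.9]
0.082 ztop -7.5 y [-9.6  8.8]
0.086 ztop -7.1 y [-9.5  8.7]
0.09 ztop -6.7 y [-9.4  8.7]
0.094 ztop -6.2 y [-9.4  8.9]
0.098 ztop -5.8 y [-9.4  8.8]
0.102 ztop -5.4 y [-9.6  8.5]
0.106 ztop -5.0 y [-9.4  8.7]
0.11 ztop -4.5 y [-9.9  9.1]
```

```bash
python3 -m inch '[[[0,-0.5,0,0,-1],[0,-1,0,0,-1],[0,-1,0,0,-1],[0,-1,0,0,-1],[0.1,-1,0,0,-1],[0.1,-1,0,0,-1],[0.1,-1,0,0,-1],[0.1,-1,0,0,-1],[0.1,-1,0,0,-1],[0.1,-1,0,0,-1],[0,-1,0,0,-1],[0,-1,0,0,-1]]]'
python3 -m inch '[[[0,-1,0,0,-1],[0,-0.8,0.2,0,-1],[0,-0.4,0.5,0,-1],[0,0,0.6,0,-1],[0,0,0.4,0,-1],[0,0,0.2,0,-1],[0,0,0,0,-1],[0,0,0,0,-1]]]'
python3 m2.py w13.png
python3 - <<'E'
from h import *
d=viewer.read_camera("side");cv2.imwrite("pics/s13.png",d["frame"][:,:,::-1])
o=finder.regions_of("antenna","side")
for x in o[:2]:
    q=cloud(d,x["region"]);print(x["score"],len(q),q.min(0),q.max(0))
    c=np.median(q,0);k=np.linalg.norm(q-c,axis=1)<.2;q=q[k&(abs(q[:,1]+.12)<.03)];A=np.polyfit(q[:,0],q[:,2],1);print("side slope",A,np.polyfit(q[:,0],q[:,1],1),q[:,0].min(),q[:,0].max())
E
```

```text
clock: 28.02
eef_pos: [0.5802, -0.0691, 0.2338]
tcp_rot: [[-1.0, 0.019, -0.002], [0.019, 1.0, 0.0], [0.002, 0.0, -1.0]]
contact_force: [0.2, 0.2, -1.5]
grip_width: 0.21
clock: 29.02
eef_pos: [0.5803, -0.1227, 0.188]
tcp_rot: [[-1.0, 0.018, 0.001], [0.018, 1.0, -0.0], [-0.001, -0.0, -1.0]]
contact_force: [-0.8, -1.0, -1.0]
grip_width: 0.204
0.01 ztop -73.8 y [-17.9  17.8]
0.014 ztop -17.5 y [-19.2  19.2]
0.018 ztop -17.1 y [-18.3  18.8]
0.022 ztop -16.7 y [-8.8  9.6]
0.026 ztop -16.2 y [-8.8  9.6]
0.03 ztop -15.7 y [-9.1  9.5]
0.034 ztop -15.3 y [-9.   9.5]
0.038 ztop -14.6 y [-8.6  9. ]
0.042 ztop -18.1 y [-12.2  12.2]
0.046 ztop -18.1 y [-12.   12.5]
0.05 ztop -17.7 y [-12.   12.4]
0.054 ztop -17.2 y [-12.3  12.4]
0.058 ztop -16.8 y [-12.   12.3]
0.062 ztop -12.8 y [-9.3  9.4]
0.066 ztop -12.0 y [-9.2  9.3]
0.07 ztop -11.6 y [-9.2  9.2]
0.074 ztop -11.1 y [-9.1  9.1]
0.078 ztop -10.6 y [-9.1  9.1]
0.082 ztop -10.2 y [-9.3  9.1]
0.086 ztop -9.9 y [-9.2  8.9]
0.09 ztop -9.3 y [-9.2  8.9]
0.094 ztop -9.0 y [-9.2  9. ]
0.098 ztop -8.5 y [-9.4  9.1]
0.102 ztop -8.2 y [-9.3  9. ]
0.106 ztop -7.7 y [-9.2  9. ]
0.11 ztop -5.9 y [-10.2   9.4]
0.91 819 [ 0.42402614 -0.1712762  -0.00378173] [0.76893435 0.18234742 0.24195316]
side slope [0.10540354 0.14081865] [-0.01374538 -0.1206617 ] 0.4240261384594651 0.6731370468399176
```

View pics/s13.png

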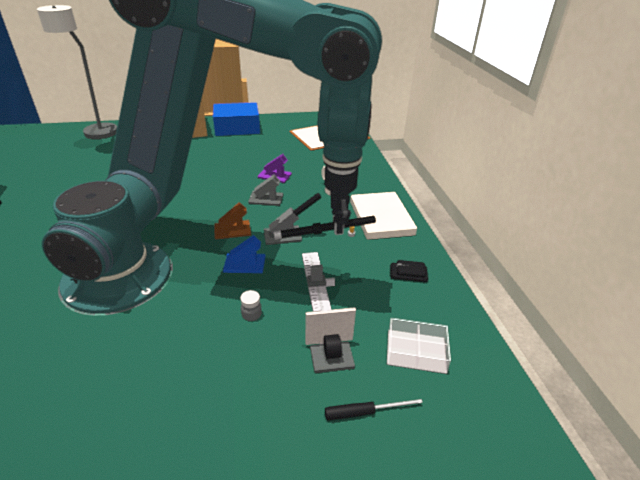

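View pics/w13.png

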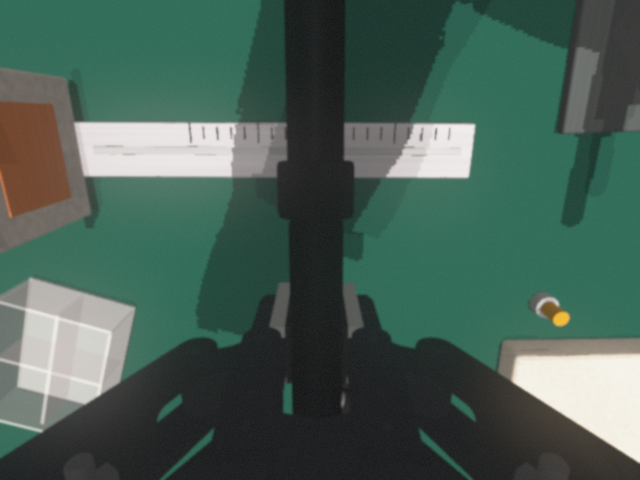

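```bash
python3 - <<'E'
from h import *
g=np.array([.01972,.9998,0])
dd=viewer.read_camera("side")
P=cloud(dd,np.ones((480,640),bool))
for n,m in [("flag",(P[:,0]>.556)&(P[:,0]<.6)&(P[:,1]>-.15)&(P[:,1]<-.1)&(abs(P[:,2]-.018)<.0035)),("ptr",(P[:,0]>.556)&(P[:,0]<.6)&(P[:,1]>-.15)&(P[:,1]<-.1)&(abs(P[:,2]-.0255)<.003)),("blk",(P[:,0]>.50)&(P[:,0]<.56)&(P[:,1]>-.16)&(P[:,1]<-.09)&(abs(P[:,2]-.072)<.006))]:
    q=P[m]; print(n,q.mean(0),np.median(q@g),len(q))
o=get_obs();print(o["clock"],np.abs(o["qvel"]).max(),o["grip_width"])
r.sign_off()
E
```

```text
flag [ 0.56860746 -0.12363045  0.01747456] -0.11323675294808624 20
ptr [ 0.56859881 -0.12365283  0.02440436] -0.1123854729847666 11
blk [ 0.53006476 -0.12469121  0.07097423] -0.1157352308232181 55
29.225 0.0030643699701701143 0.20315817599414338
the job is handed in; nothing more can be done
```

The job is handed in at about 29 s. The slide stands at the flag, and the antenna with the collar is held level above it. No verdict is reported, so what follows rests on my own checks.

- **What I did:** I gripped the slide block, pulled it out 100 mm and let go. I then drew the antenna with the collar out of its rest along its own slope. Because the tool cannot tilt, I turned the antenna level by pressing its foot gently on the bench so that it pivoted between the pads. The first press left it 0.13 rad off level, so I pressed again.
- **Antenna:** It is about 0.105 rad off level (wrist camera 0.107, side camera 0.105; limit 0.15). It is square to the rail within about 0.01 rad.
- **Collar:** It is about 0.19 m above the bench and within a few millimetres sideways of the slide's centre. The arm was still and gripping at 90 N.
- **Pointer:** The cameras disagreed here. The wrist view after release put it about 3 mm short of the flag's middle, and the side view put it within 1 mm. Both are inside the 6 mm limit.
- **Other things on the bench:** I did not measure them again at the end. I saw none of them moved in the last pictures.

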